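Tip the door block and chock the peg board with it

TASK

The propped peg board needs a stop against its foot: push the standing concrete door block high on its front, the side with the bar handle, so that it topples towards the board and lies on its plain back with the handle on top. Then slide it along the table, without lifting it, squarely against the loose buffer bar at the board's foot and on until the bar bears firmly, press it home there for a moment with a light steady push of roughly 10 newtons, never hard enough (18 newtons) to shift the board, and leave it flush against the bar. Push the block gently all along (under 25 newtons) and leave everything else on the console undisturbed.

Things in the scene. Friction and masses are not known exactly. Their poses are not given: they have to be found in the camera images.
- block: Cast concrete door block, a grey cuboid 46 mm deep (x), 84 mm wide (y), 110 mm high (z), 0.5 to 0.85 kg; starts standing on end. Origin: centre of its underside. Its front (-x) carries the bar handle; its plain back (+x) is turned to the board within 0.15 rad. Tipped on its back, x points down, z along the table to the board. It slides on the table with 2 to 7 N of friction.
- block_top (a point): Centre of the 84 x 46 mm top face of the door block as it stands (110 mm from its underside); once the block is tipped this is the end that meets the buffer bar.
- block_handle (a point): Middle of the round steel bar handle on the block's front face: 8 mm bar, 58 mm wide along the block's y, 45 mm above the underside; its outer side stands 18 mm off the face. With the block on its back the handle's top is 64 mm above the table and the underside is the upright face, 46 mm high, away from the board.
- board: Matte black peg board, 320 mm wide, 220 mm high, leaning back, fixed; along its foot runs a batten 300 mm long, 36 mm high, and in front of that the buffer bar. Origin: 18 mm in front of the middle of the batten, at table level; x points level into the board, y along the batten, z up. The block starts 185 to 225 mm in front of this point and falls clear of the bar.
- buffer: Black rubber-faced buffer bar along the board's foot, 300 mm long (y), 35 mm high, 11 mm thick, on two pins. Origin: middle of its front face, at table level; axes as the board's. It slides back (+x) loosely, with 1 to 2 N, over a play of 3 to 25 mm that cannot be seen or measured, then bears against the board; past that it yields only about 1 mm per 8 N. It does not spring back.
- gourd: Wooden mate gourd, open, 76 mm across, 78 mm high; origin at the centre of its underside. Bystander beside the block's lane.
- padlock: Grey plastic padlock lying flat, 42 x 46 x 24 mm with a steel shackle to its +x side (93 mm from button to shackle in all); origin under the centre of its case. Bystander beside the block's lane.
- vase: White ceramic vase, empty, 96 mm across, 190 mm high; origin at the centre of its underside. Bystander.
- bombilla: Stainless straw, 190 mm long, lying along its x; origin at its middle, table level. Bystander.
Mind the look-alikes: they are no part of the job. Leave any turquoise or yellow look-alike of the block alone.

How it is judged:
By the outcome, as a careful person would: the job done as asked, in the order asked, and still so for the second after the job is handed in, with the robot touching nothing.
It also fails if it takes over 62 s, if anything falls off the work surface, if the arm or the gripper's body presses on something with over 40 N, if the wrist force passes 120 N, or if a joint passes its speed limit or range.

ROBOT

A 6-joint arm with a two-finger parallel gripper is mounted at the origin on the work surface. World frame = base frame: x ahead of the robot, y to its left, z up, the work surface at z = 0. Lengths are in m, angles in rad, forces in N, time in s.
With the tool pointing down it reaches from about 0.275 to 0.75 m from the base axis. Payload 10.2 kg.
Tool frame: the origin (TCP) lies midway between the tips of the shut fingers; the grasp point (between the pads) lies 19 mm behind it (env.hold_point_z is the distance from the TCP to the grasp point, in m); z points along the fingers, y is the line along which they close (so a half turn about z gives the same grasp; the last joint's range is limited). The gripper opens to 85 mm and grips with 20 to 120 N. Pads are 22 mm wide; open, the fingers measure 114 mm over their backs; the gripper's body (76 mm by 85 mm) begins 54 mm behind the grasp point. The pads swing forward as they close: fully open they stand 13 mm farther back than shut.
Start: joints at [-1.514, 0.313, 1.498, -0, 1.331, -0.223], TCP at [0.145, -0.505, 0.231] pointing down, gripper open.
Joint ranges: [-2.94, 2.94], [-0.97, 2.17], [0.19, 2.56], [-1.23, 4.37], [0.02, 3.11], [-2.88, 2.88]. Speed limits (rad/s): [2.39, 2.39, 3.01, 3.14, 3.14, 3.14].

INTERFACE

Orientations are given as a unit quaternion [x, y, z, w].
In Python, from bench import env, kinematics, monitor, eyes, job gives the robot as it stands. The module is installed in compiled form; this text tells all that it offers. Calls block until the motion is done:
- env.reach(position, orientation): joint-space move of the TCP to a pose.
- env.movel(position, velocity=0.15, frame=None, guard=None): straight line of the TCP; frame=None keeps the orientation; velocity is the mean speed in m/s. With guard (N) it stops when the force on the tool has changed by that much, and returns True; else False.
- env.set_joints(angles): joint-space move.
- env.release() and env.close_gripper(effort=None): open the fingers fully, or close them until they stop; effort is the grip in N (None keeps the last).
- env.hold(seconds).
- kinematics.ik(position, orientation): joint angles nearest the present ones, or None.
- monitor.sense(): the state.
- eyes.grab_frame(name): name is "side" or "top"; returns a dict with "frame" (400x640x3 uint8, red, green, blue), "mtx" (3x3 intrinsics, pixels), "view" (4x4, takes a point from world to camera coordinates). Camera axes: x right, y down, z forward; pixel columns grow to the right and rows downward; lengths in m; the calibration is good to about 2 mm. A picture is of the moment at which its call begins. There is no depth.
A pose or a line that the arm cannot do raises env.MotionError and nothing moves.
- job.hand_in(): hands the job in; it is judged then, once.
The state is a dict: "clock": time; "joints": joint angles; "qvel": joint speeds; "joint_efforts": joint torques, N m; "position": TCP position; "ee_rot": TCP orientation; "contact_force": force on the tool from outside, world axes, zero at the start; "ft_torque": the same for the moment, N m; "finger_gap": opening from 0.0 (shut) to 1.0 (fully open); "gripper_force": force on a finger pad.
Only numpy, scipy, OpenCV 4.12 (cv2) and the standard library are available. Lean on these libraries where they do the work, as an engineer would, in place of code of your own. Each camera call takes 0.05 s, during which the arm holds its last target. There are 200 camera calls.

## Working session

There is one attempt and no reset: what is moved stays moved. The work goes in short steps, each a Python script; the robot and the scene stay as the last script left them, time stands still between calls to the robot, and variables do not carry over. Pictures are saved under pics/ and viewed, at most 10 in all, crops included, and the job is handed in when it is done.

```bash
mkdir -p pics
cat > h.py <<'E'
import numpy as np, cv2
from bench import env, kinematics, monitor, eyes, job
def snap(n,f):
    d=eyes.grab_frame(n); cv2.imwrite('pics/'+f,cv2.cvtColor(d['frame'],cv2.COLOR_RGB2BGR)); return d
def ray(d,u,v,z):
    R=d['view'][:3,:3];t=d['view'][:3,3];c=-R.T@t
    w=R.T@np.linalg.inv(d['mtx'])@[u,v,1.]; return c+w*(z-c[2])/w[2]
def proj(d,p):
    q=d['mtx']@(d['view']@[*p,1])[:3]; return q[:2]/q[2]
E
python3 - <<'E'
from h import *
for n in('top','side'):
    d=snap(n,n+'0.png'); np.savez('/tmp/'+n,**d); R=d['view'][:3,:3];print(n,-R.T@d['view'][:3,3],R[2],d['mtx'][0,0])
s=monitor.sense();print(s['ee_rot'],s['clock'],s['contact_force'],env.hold_point_z)
E
```

```text
top [ 0.37343257 -0.07145218  1.07100701] [ 0.18015521  0.00793285 -0.98360621] 407.58950962896915
side [0.49691303 0.7975039  0.82507884] [ 0.03809976 -0.77525537 -0.63049783] 444.24279551115575
[ 9.90233486e-01  1.39417796e-01  5.41788619e-05 -5.63822777e-04] 0.1 [ 0.10077612 -0.60492869  0.02602274] 0.0187
```

View pics/top0.png

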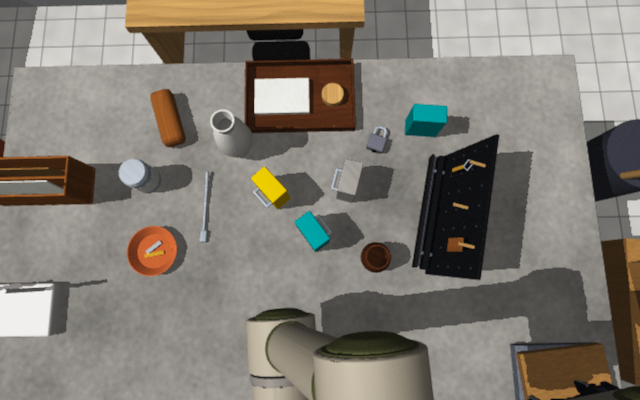

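View pics/side0.png

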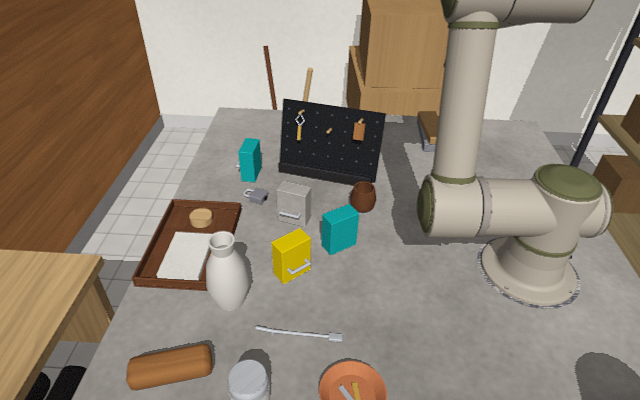

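The grey block stands at top image about (347,178), its handle on the left at (336,176). The board's foot and buffer run from (433,156) to (417,266). The gourd is at (376,257) and the padlock at (377,139). In the side view the block is at (294,203). Next I'll zoom in on these.

Run:
```python
from h import *
T=dict(np.load('/tmp/top.npz'));S=dict(np.load('/tmp/side.npz'))
for p in([0,0,0],[.3,0,0],[.3,.2,0],[.145,-.505,.231]): print(p,proj(T,p),proj(S,p))
a=cv2.resize(T['frame'][120:280,310:470],None,fx=5,fy=3.7*5/3.7,interpolation=cv2.INTER_CUBIC)[:,:,::-1]
a=cv2.resize(a,(600,600))
a=cv2.convertScaleAbs(a,alpha=1.6,beta=25)
cv2.imwrite('pics/topc.png',a)
b=cv2.resize(S['frame'][130:240,230:390],(800,550),interpolation=cv2.INTER_CUBIC)[:,:,::-1]
b=cv2.convertScaleAbs(b,alpha=1.6,beta=25)
cv2.imwrite('pics/sidec.png',b)
```

```text
[0, 0, 0] [295.24728813 430.94532969] [526.9624941  268.97736122]
[0.3, 0, 0] [294.24355084 303.35954158] [407.24224729 262.06370632]
[0.3, 0.2, 0] [216.09184827 304.75529953] [416.01970289 328.61051643]
[0.145, -0.505, 0.231] [550.09098922 390.52231187] [452.96900957  93.51519143]
```

View pics/topc.png

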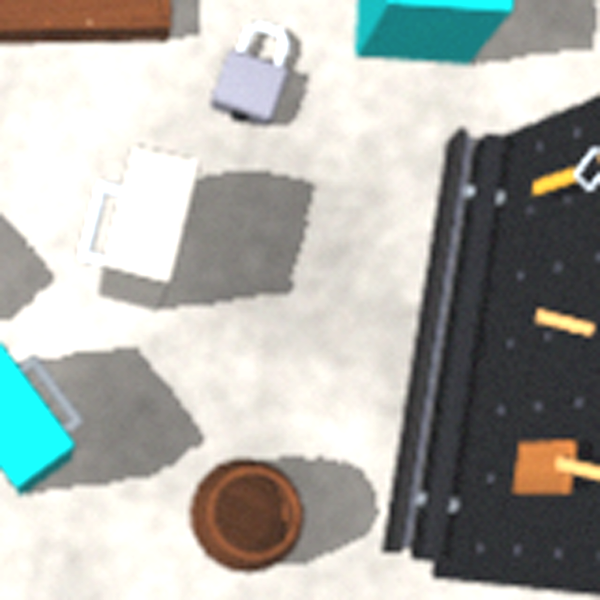

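View pics/sidec.png

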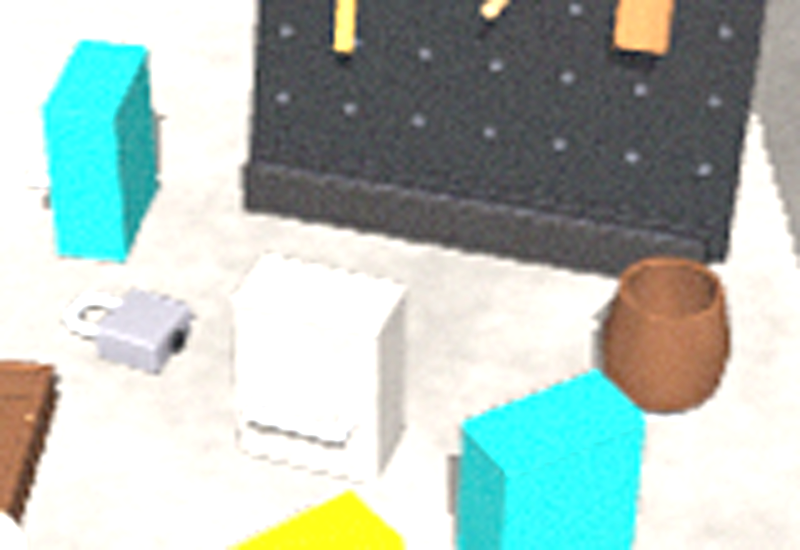

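In the top crop the buffer's front edge runs about (450,140) to (385,550), and the block shows a bright top with the handle on its left. In the side crop the block's corners are near (265,253), (405,285), (235,295) and (380,478). World y+ is image left, so the push goes roughly along -y. Next comes a contrast-stretched view of the block to separate its faces, plus a line fit of the buffer edge.

Run:
```python
from h import *
T=dict(np.load('/tmp/top.npz'));S=dict(np.load('/tmp/side.npz'))
def c(d,x,y,w):
    g=cv2.cvtColor(d['frame'],cv2.COLOR_RGB2GRAY)[y:y+w,x:x+w].astype(float)
    g=np.clip((g-60)*255/150,0,255).astype(np.uint8)
    return cv2.resize(g,(400,400),interpolation=cv2.INTER_NEAREST)
cv2.imwrite('pics/blk.png',np.hstack([c(T,325,150,50),c(S,270,175,50)]))
# buffer front bottom edge
for n,d in(('top',T),('side',S)):
    g=cv2.cvtColor(d['frame'],cv2.COLOR_RGB2GRAY); P=[]
    if n=='top':
        for v in range(165,262,4):
            row=g[v,395:450].astype(int); k=np.argmax(row<55)
            P.append(ray(d,395+k-.5,v,0)[:2]) 
    else:
        for u in range(285,345,4):
            col=g[150:200,u].astype(int); k=np.where(col<60)[0].max()
            P.append(ray(d,u,150+k+.5,0)[:2])
    P=np.array(P); f=np.polyfit(P[:,0],P[:,1],1); print(n,f,P[0],P[-1],np.std(P[:,1]-np.polyval(f,P[:,0])))
f=T['frame'];print(f[200,420:445].mean(1).astype(int))
# bar ends (approx pixels)
for uv in((430,157),(414,266)): print(ray(T,*uv,0))
# gourd rim, padlock
print('gourd',ray(T,376,257,.07),'padlock',ray(T,376,143,.024))
```

```text
top [-0.22243973 -0.21852301] [ 0.6571122  -0.36349988] [ 0.40132232 -0.3075849 ] 0.0007660042138433615
side [-0.22575135 -0.21938457] [ 0.65565536 -0.36559346] [ 0.47491321 -0.32695241] 0.0015200292232735964
[132 122  74  17  18  25  27  40  59  47  21   9  14  19  22  23  21  17
  12   5  10  16  16  17  17]
[ 0.67935653 -0.37175925  0.        ]
[ 0.38847114 -0.31068389  0.        ]
gourd [ 0.41073618 -0.2042942   0.07      ] padlock [ 0.7143354  -0.22374079  0.024     ]
```

View pics/blk.png

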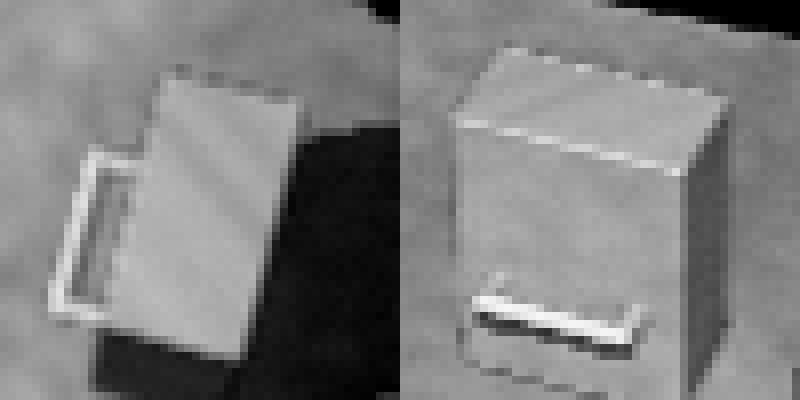

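The side panel gives clear top-face corners: (458,122), (685,175), (728,100), (508,46). In the top panel the right-hand back edge runs (302,98) to (242,360).

Run:
```python
from h import *
T=dict(np.load('/tmp/top.npz'));S=dict(np.load('/tmp/side.npz'))
c=np.array([ray(S,270+(x-400)/8-.5,175+y/8-.5,.11)[:2] for x,y in((458,122),(685,175),(728,100),(508,46))])
print(c,np.linalg.norm(np.roll(c,-1,0)-c,axis=1))
ct=np.array([ray(T,325+x/8-.5,150+y/8-.5,.11)[:2] for x,y in((302,98),(242,360),(168,72))]);print(ct)
print('side centre',c.mean(0),'top centre',(ct[1]+ct[2])/2 )
for nm,q in(('back side',c[2]-c[3]),('front side',c[1]-c[0]),('back top',ct[1]-ct[0])):
    t=-q/np.linalg.norm(q); print(nm,np.linalg.norm(q),'normal',np.arctan2(-t[0],t[1]))
print('board normal',np.arctan2(-1,-.2235), 'ang from -y',)
```

```text
[[ 0.64696857 -0.12999709]
 [ 0.56985251 -0.10811286]
 [ 0.55885291 -0.14971113]
 [ 0.63563749 -0.17372292]] [0.08016112 0.04302799 0.08045146 0.04517014]
[[ 0.63949377 -0.17571552]
 [ 0.55868016 -0.15465011]
 [ 0.64855548 -0.13522626]]
side centre [ 0.60282787 -0.140386  ] top centre [ 0.60361782 -0.14493819]
back side 0.08045146332428277 normal -1.8738781801117033
front side 0.08016111741080696 normal -1.847309586042114
back top 0.08351401773783138 normal -1.8257887179702859
board normal -1.7906825897345242 ang from -y
```

Measured so far: the block is at about (0.603, -0.143) with heading about -1.84. The board normal is -1.791 and the bar middle about (0.534, -0.341), which puts the block 208 mm in front, close to the expected 185 to 225. Next: close the fingers, approach behind the handle side, and topple the block.

```bash
cat >> h.py <<'E'
from scipy.spatial.transform import Rotation as Ro
def quat(a):   # tool down, tool x along +-heading a (sign chosen for the wrist range)
    out=[]
    for s in (1,-1):
        x=s*np.array([np.cos(a),np.sin(a),0]); z=np.array([0,0,-1.])
        out.append(Ro.from_matrix(np.c_[x,np.cross(z,x),z]).as_quat())
    return out
def F(): return np.array(monitor.sense()['contact_force'])
AB=np.arctan2(-1,-.2241); D=np.array([np.cos(AB),np.sin(AB),0]); E_=np.array([-D[1],D[0],0])
E
python3 - <<'E'
from h import *
T=dict(np.load('/tmp/top.npz'))
print('yellow',ray(T,275,180,.11),ray(T,288,187,.11),'turq',ray(T,318,212,.11))
A=-1.835; d=np.array([np.cos(A),np.sin(A),0]); c=np.array([.603,-.143,0])
p=c-d*(.023+.018+.030)   # finger half width ~11
p[2]=.25
for q in quat(A): print(kinematics.ik(p,q),kinematics.ik(p+d*.1-[0,0,.155],q))
print(p)
E
```

```text
yellow [0.5983395  0.03691745 0.11      ] [0.5803709  0.00552013 0.11      ] turq [ 0.51799727 -0.06569734  0.11      ]
None None
[-3.06109329e-01  5.32008881e-01  1.12794817e+00 -4.44089210e-16
  1.48163561e+00 -4.19056556e-02] [-4.68507366e-01  6.44780683e-01  1.35783353e+00 -4.44089210e-16
  1.13897844e+00 -2.04303692e-01]
[ 0.62154099 -0.07446365  0.25      ]
```

Run:
```python
from h import *
A=-1.835; q=quat(A)[1]; d=np.array([np.cos(A),np.sin(A),0]); c=np.array([.603,-.143,0])
p=c-d*(.023+.018+.030)
env.close_gripper(40)
s=monitor.sense(); P=np.array(s['position']); env.movel(P+[0,0,.13],velocity=.25)
env.reach(np.r_[p[:2],.36],q); env.movel(np.r_[p[:2],.098],velocity=.2)
print(monitor.sense()['clock'],monitor.sense()['position'],F())
hit=env.movel(np.r_[(p+d*.065)[:2],.098],velocity=.03,guard=1.2)
s=monitor.sense();P=np.array(s['position']);print(hit,s['clock'],(P-c)[:2]@d[:2],F())
snap('side','touch.png')
```

```text
5.2833 [ 0.62205749 -0.07464363  0.09915053] [ 0.46084752 -0.19752177  0.56276144]
True 6.5833 -0.03140419492468306 [ 0.7355049   1.31161041 -0.2229172 ]
```

View pics/touch.png

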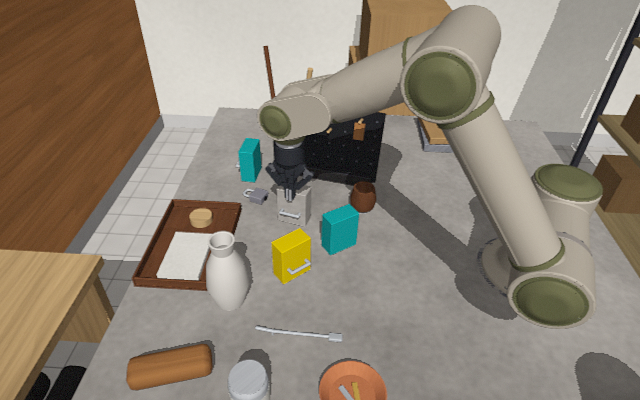

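The fingers touch the block's front near the top, at image (293,190), 31 mm behind its centre as expected, with everything else untouched. Now the topple.

Run:
```python
from h import *
A=-1.835; d=np.array([np.cos(A),np.sin(A),0])
P0=np.array(monitor.sense()['position'])
for k in range(1,9):
    hit=env.movel(P0+d*.006*k+[0,0,.0],velocity=.035,guard=9)
    print(k,hit,round(float(F()@d),2),end=' | ')
    if hit: break
env.hold(.5)
P=np.array(monitor.sense()['position']); 
env.movel(P-d*.02+[0,0,.0],velocity=.1); 
env.movel(P-d*.10+[0,0,.15],velocity=.25)
print(monitor.sense()['clock'],F())
for n in('top','side'):
    D_=snap(n,n+'1.png'); np.savez('/tmp/'+n+'1',**D_)
t=cv2.imread('pics/top1.png')[130:280,310:470]; s=cv2.imread('pics/side1.png')[130:250,230:390]
cv2.imwrite('pics/fall.png',np.hstack([cv2.resize(t,(400,375)),cv2.resize(s,(400,375))]))
```

```text
1 False -1.04 | 2 False -0.58 | 3 False 0.44 | 4 False -0.64 | 5 False 0.33 | 6 False 0.09 | 7 False -0.8 | 8 False 0.03 | 10.9167 [ 1.18984208 -0.08641375 -0.66781647]
```

View pics/fall.png

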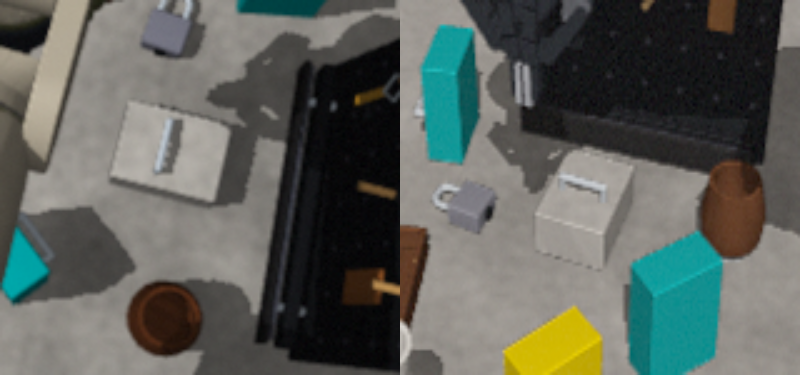

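The block fell cleanly onto its back with the handle up and clear of the bar. In the top panel its corners are at about (132,102), (231,125), (215,202), (110,180). Now locate it.

Run:
```python
from h import *
T=dict(np.load('/tmp/top1.npz'));S=dict(np.load('/tmp/side1.npz'))
c=np.array([ray(T,310+x/2.5-.5,130+y/2.5-.5,.046)[:2] for x,y in((132,102),(231,125),(215,202),(110,180))])
cs=np.array([ray(S,230+(x-400)/2.5-.5,130+y*.32-.5,.046)[:2] for x,y in((540,208),(580,150),(635,165),(606,232))])
mid=np.array([.534,-.341])
for k in(c,cs):
    print(k.round(4).tolist(),np.linalg.norm(np.roll(k,-1,0)-k,axis=1).round(3),k.mean(0),'along,lat',(k.mean(0)-mid)@D[:2],(k.mean(0)-mid)@E_[:2])
a=c[1]-c[0]+c[2]-c[3]; b=c[2]-c[1]+c[3]-c[0]; b2=cs[2]-cs[1]+cs[3]-cs[0]
print('heading',np.arctan2(a[1],a[0]),np.arctan2(b[1],b[0])+np.pi/2-np.pi*2*0,np.arctan2(b2[1],b2[0]),'board',AB)
```

```text
[[0.6344, -0.1819], [0.6078, -0.2827], [0.5281, -0.2621], [0.5529, -0.1564]] [0.104 0.082 0.109 0.085] [ 0.58079693 -0.22077436] along,lat -0.12754925632069689 0.01937383937295333
[[0.6319, -0.1859], [0.5947, -0.2793], [0.5278, -0.2608], [0.5549, -0.1578]] [0.101 0.069 0.107 0.082] [ 0.57731602 -0.22093877] along,lat -0.12662763211815498 0.016013130750348385
heading -1.8143771589016582 4.4333020662043 2.828373248239871 board -1.7912539712544389
```

```bash
cat >> h.py <<'E'
def Fd(n=4):   # mean push force along D (positive = pushing), static
    v=[]
    for _ in range(n): env.hold(.03); v.append(-F()@D)
    return float(np.mean(v))
E
python3 - <<'E'
from h import *
q=quat(AB)[1]; h=-1.822; d=np.array([np.cos(h),np.sin(h),0]); c=np.array([.580,-.221,0])
r=c-d*.055; p=r-D*.035
env.reach(np.r_[p[:2],.25],q); env.movel(np.r_[p[:2],.022],velocity=.2)
env.hold(.2); f0=Fd(6); s=monitor.sense(); print(s['clock'],s['position'],'f0',f0)
hit=env.movel(np.r_[(p+D*.05)[:2],.022],velocity=.03,guard=1.8)
P=np.array(monitor.sense()['position']); print(hit,(P-r)[:2]@D[:2],Fd()-f0)
open('f0','w').write(str(f0))
for k in range(1,6):
    hit=env.movel(P+D*.012*k,velocity=.03,guard=14); f=-F()@D-f0
    print(k,hit,round(f,2),round(Fd(2)-f0,2),end=' | ')
    if hit: break
Q=np.array(monitor.sense()['position']);print(monitor.sense()['clock'],Q,(Q[:2]-[.534,-.341])@D[:2],monitor.sense()['ft_torque'])
T=snap('top','slide.png');np.savez('/tmp/top2',**T);S=snap('side','slides.png')
cv2.imwrite('pics/slidec.png',np.hstack([cv2.resize(x[:,:,::-1],(400,375)) for x in(T['frame'][130:280,310:470],S['frame'][130:250,230:390])]))
E
```

```text
13.1083 [ 0.60140274 -0.13361156  0.02220123] f0 -0.3474597067056715
True -0.0116976286486542 -0.030362394287943184
1 False 0.61 0.8 | 2 False 3.63 2.81 | 3 False 3.82 3.26 | 4 False 3.83 2.99 | 5 False 3.83 3.58 | 17.2417 [ 0.58286639 -0.21479404  0.02160436] -0.13383737619673855 [ 0.50774426 -0.10967322  0.05104762]
```

View pics/slidec.png

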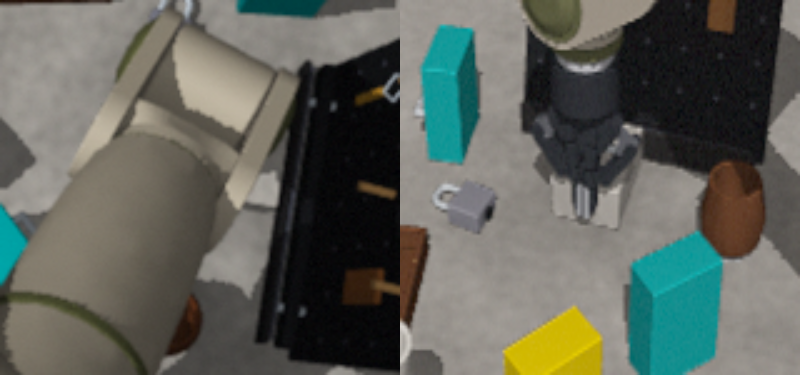

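The fingers are centred on the block's rear face, and sliding friction is about 3.8 N. The bar should be about 15 mm ahead, so continue slowly with a tight guard.

Run:
```python
from h import *
f0=float(open('f0').read()); P=np.array(monitor.sense()['position'])
for k in range(1,13):
    hit=env.movel(P+D*.004*k,velocity=.012,guard=5); f=-F()@D-f0
    print(k,hit,round(f,2),end=' | ')
    if hit or f>8.5: break
Q=np.array(monitor.sense()['position']);print('\n',monitor.sense()['clock'],(Q[:2]-[.534,-.341])@D[:2],(Q-P)@D,Fd()-f0,F()@E_,monitor.sense()['ft_torque'])
```

```text
1 False 5.23 | 2 False 6.64 | 3 False 6.97 | 4 True 0.82 | 
 19.1667 -0.11935266489167233 0.014470831247675248 0.54041543937041 -0.14597148060143458 [-0.01803768  0.05562903  0.01183514]
```

Run:
```python
from h import *
f0=float(open('f0').read()); P=np.array(monitor.sense()['position'])
for k in range(1,25):
    env.movel(P+D*.0005*k,velocity=.008); f=-F()@D-f0
    Q=np.array(monitor.sense()['position']); print(k,round((Q-P)@D*1e3,2),round(f,2),end=' | ')
    if f>9: break
print('\n',monitor.sense()['clock'],Fd()-f0,F()@E_,monitor.sense()['ft_torque'])
```

```text
1 0.1 4.58 | 2 0.12 7.56 | 3 0.23 9.86 | 
 20.0667 9.769676068589309 1.1377418646916984 [ 1.27255623 -0.42352848  0.03091188]
```

Run:
```python
from h import *
f0=float(open('f0').read()); s=monitor.sense(); P=np.array(s['position'])
b=-np.array(s['contact_force'])@D-f0
T=P.copy()
# command offset needed since static error exists: last target was about .0013 ahead
for k in range(1,16):
    env.movel(P+D*.0003*(k),velocity=.006); f=Fd(2)-f0
    Q=np.array(monitor.sense()['position']); print(k,round((Q-P)@D*1e3,2),round(f,2),end=' | ')
    if f>12: break
for i in range(4): env.hold(.3); print('hold',round(Fd(2)-f0,2),end=' ')
S=snap('side','press.png');T=snap('top','presst.png')
cv2.imwrite('pics/pressc.png',np.hstack([cv2.resize(x[:,:,::-1],(400,375)) for x in(T['frame'][130:280,310:470],S['frame'][130:250,230:390])]))
print(monitor.sense()['clock'],(np.array(monitor.sense()['position'])[:2]-[.534,-.341])@D[:2],monitor.sense()['ft_torque'])
```

```text
1 -0.0 6.01 | 2 0.0 7.77 | 3 0.01 8.8 | 4 0.04 10.0 | 5 0.15 11.22 | 6 0.28 12.84 | hold 12.24 hold 11.73 hold 11.5 hold 12.69 23.7333 -0.11899056796137857 [ 1.68701428 -0.57935887  0.03467474]
```

View pics/pressc.png

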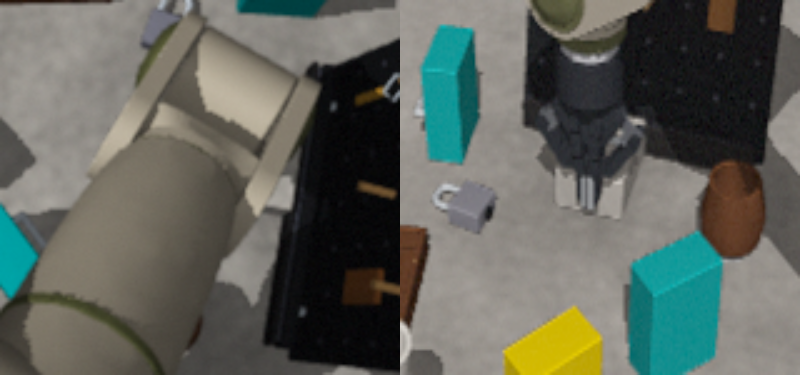

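The block is bearing: the yield is about 0.1 mm per N, matching the description. It held about 12 N at the tool for 1.5 s, roughly 8 N net at the bar. The image shows the bar shifted right and the block's end at it, near (290,185). Back off and check that it sits flush.

Run:
```python
from h import *
P=np.array(monitor.sense()['position'])
env.movel(P-D*.03,velocity=.05); env.movel(P-D*.03+[0,0,.25],velocity=.25)
s=monitor.sense()['joints']; env.set_joints(np.r_[s[0]+.9,s[1:]]); env.hold(.3)
T=snap('top','end.png');S=snap('side','ends.png');np.savez('/tmp/topE',**T)
cv2.imwrite('pics/endc.png',np.hstack([cv2.resize(x[:,:,::-1],(400,500),interpolation=cv2.INTER_CUBIC) for x in(T['frame'][150:270,340:436],S['frame'][130:250,254:350])]))
print(monitor.sense()['clock'])
```

```text
28.0083
```

View pics/endc.png

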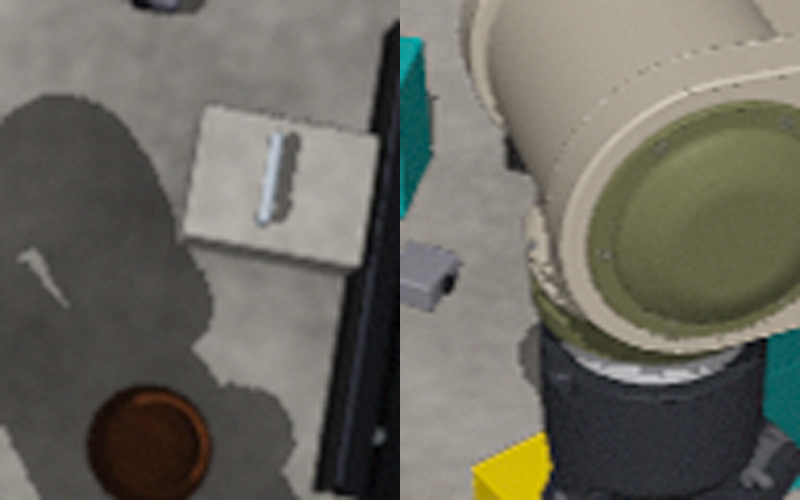

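The top view shows the block on its back, handle up, with its end face (378,133)–(358,268) against the bar with no visible gap. Before handing in, a quick numeric check that the bar really slid back and is parallel to the block.

Run:
```python
from h import *
for n in('top','topE'):
    d=dict(np.load(f'/tmp/{n}.npz')); g=cv2.cvtColor(d['frame'],cv2.COLOR_RGB2GRAY)
    rows=range(218,264,4); P=np.array([ray(d,395+np.interp(-55,-np.array(sorted(g[v,395:450][:40][::1][:1])),[0])*0+np.argmax(g[v,395:450]<45)-.5,v,0)[:2] for v in rows])
    print(n,np.polyfit((P-[.534,-.341])@E_[:2],(P-[.534,-.341])@D[:2],1),((P-[.534,-.341])@D[:2]).mean())
d=dict(np.load('/tmp/topE.npz'))
c=np.array([ray(d,340+x*.24-.5,150+y*.24-.5,.046)[:2] for x,y in((207,105),(380,133),(360,268),(184,236))])
for a,b in((0,1),(3,2)): v=c[b]-c[a]; print('side heading',np.arctan2(v[1],v[0]),np.linalg.norm(v))
v=c[1]-c[2];print('end vs bar',np.arctan2(v[1],v[0])-(AB+np.pi/2),np.linalg.norm(v),'end along',(c[1:3]-[.534,-.341])@D[:2])
```

```text
top [-0.00489189 -0.00350865] -0.0031124584600980437
topE [0.00398773 0.00508701] 0.004770462712894447
side heading -1.7576733849509485 0.10740055878640967
side heading -1.7742431415743942 0.10803039288806553
end vs bar 0.0104264584034999 0.08559506920170692 end along [0.00016304 0.00105548]
```

The bar moved back about 8 mm. The block's end is parallel to it within about 0.01 rad and shows no gap beyond measurement error.

```bash
python3 -c "
from h import *
print(job.hand_in(),monitor.sense()['clock'])"
```

```text
the job is handed in; nothing more can be done
the job is handed in; nothing more can be done
```

The job is handed in: I toppled the block onto its back with the handle up, slid it against the buffer bar until the bar bore firmly (it moved back about 8 mm), pressed it at about 12 N for 1.5 s and left it flush, with nothing else seen to move; the clock read 28 s at the last check.

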